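# Release a bayonet work-holding head from its bench mount

## Robot

A 6-joint arm with a two-finger parallel gripper is mounted at the origin on the work surface; the furniture and walls round the work are solid. World frame = base frame: x ahead of the robot, y to its left, z up, the work surface at z = 0. Lengths are in m, angles in rad, forces in N, time in s.
With the tool pointing down it reaches from about 0.325 to 0.9 m from the base axis. Payload 6.1 kg.
Tool frame: the origin (TCP) lies midway between the tips of the shut fingers; the grasp point (between the pads) lies 19 mm behind it; z points along the fingers, y is the line along which they close (so a half turn about z gives the same grasp; the last joint's range is limited). The gripper opens to 85 mm and grips with 20 to 120 N. Pads are 22 mm wide; open, the fingers measure 114 mm over their backs; the gripper's body (76 mm by 85 mm) begins 54 mm behind the grasp point. The pads swing forward as they close: fully open they stand 13 mm farther back than shut.
Start: joints at [-1.243, 0.22, 1.526, -0, 1.395, -0.126], TCP at [0.274, -0.562, 0.231] pointing down, gripper open.
Joint ranges: [-2.98, 2.98], [-0.91, 2.08], [0.09, 2.57], [-1.24, 4.39], [0.2, 2.65], [-2.68, 2.68]. Speed limits (rad/s): [2.57, 2.57, 3.01, 3.14, 3.14, 3.14].

## Interface

Orientations are given as [roll, pitch, yaw] about the fixed x, y, z axes, in that order (R = Rz(yaw) Ry(pitch) Rx(roll)).
In Python, from plant import movep, move_l, set_joints, gripper_to, hold, inverse_kinematics, observe, get_image, get_calibration, Unreachable, job_done gives the robot as it stands. Calls block until the motion is done:
- movep(position, orientation): joint-space move of the TCP to a pose.
- move_l(position, feed=0.15, rotation=None, max_force=None): straight line of the TCP; rotation=None keeps the orientation; feed is the mean speed in m/s. With max_force (N) it stops when the force on the tool has changed by that much, and returns True; else False.
- set_joints(angles): joint-space move.
- gripper_to(opening, f_grip=None): finger opening in m; f_grip is the grip in N (None keeps the last); returns when the fingers have stopped.
- hold(seconds).
- inverse_kinematics(position, orientation): joint angles nearest the present ones, or None.
- observe(): the state.
- get_image(name): name is "scene" or "side" or "wrist"; returns (picture, depth): 480x640x3 uint8, red, green, blue; 480x640 float32, m along the optical axis (not along the pixel's ray), 0 where there is no reading.
- get_calibration(name): a dict with "intrinsics" (3x3 intrinsics, pixels), "world_from_camera" (4x4, takes a point from camera to world coordinates). Camera axes: x right, y down, z forward; pixel columns grow to the right and rows downward; lengths in m; the calibration is good to about 2 mm. A picture is of the moment at which its call begins: read the wrist's pose just before it. get_calibration takes no time and is no camera call; for the wrist camera it gives the pose at the moment of the call.
A pose or a line that the arm cannot do raises Unreachable and nothing moves.
- job_done(): hands the job in; it is judged then, once.
The state is a dict: "time_s": time; "q": joint angles; "joint_velocities": joint speeds; "joint_torque": joint torques, N m; "eef_pos": TCP position; "tcp_rot": TCP orientation; "ft_force": force on the tool from outside, world axes, zero at the start; "torque": the same for the moment, N m; "opening": finger opening in m; "grasp_force": force on a finger pad.
Only numpy, scipy, OpenCV 4.12 (cv2) and the standard library are available. Lean on these libraries where they do the work, as an engineer would, in place of code of your own. Each camera call takes 0.05 s, during which the arm holds its last target. There are 200 camera calls.

## Task

Push the mount's release button fully in, twist the round work-holding head counter-clockwise (seen from above) about a quarter turn until you feel it come up against its stop, lift it straight out of the mount, and stand it upright on the dark slate, setting it down before you let go. Be gentle: do not force the head against the mount or lean hard on the button, and leave the red tin, the copper dish and the lighter where they are.

Things in the scene. Friction and masses are not known exactly. Their poses are not given: they have to be found in the camera images.
- mount: Fixed quick-change mount of dark steel: round foot 112 mm across, 10 mm thick, with a steel collar 68 mm across, top 30 mm above the bench. Origin: centre of the underside, on the head's axis; z up. The release button's block is at its -x side, 48 to 74 mm from the axis, 37 mm high. Fingers must not press on mount or button with over 25 N.
- release (a joint): Release button (slide, pushed straight down), m: 0 = out, head locked; 0.008 = fully in. About 3 N of friction all the way and no spring: it stays in once pushed in; then it meets a hard bottom. The head can turn from 0.006 on.
- button_top (a point): Centre of the top of the release button's black cap, 18 mm across; 58 mm from the head's axis at the mount's -x side, 52 mm above the bench when out, 44 mm when in; moves with the button.
- head_grip (a point): Loose aluminium head, about 220 g. Point on its axis, mid-way up its round fluted, non-slip grip (42 mm across, 60 mm tall). Flange 88 mm across, 30 to 35 mm below the point; below it a 32 mm stub and two lugs, 50 mm over both, 6 mm thick; flat foot 50 mm below the point. Locked: point 68 mm above the bench, axes as the mount's (z up).
- slate: Fixed dark-grey rectangular slate plate lying on the bench, 141 mm along its x, 108 mm along its y, 6 mm thick; origin at the centre of its underside. The head is to stand on it.
- red_tin: Bystander: small red round tin with a white lid, 45 mm across, 50 mm high; origin at the centre of its underside.
- solder_dish: Bystander: small copper dish, 73 mm across, 24 mm high; origin at the centre of its underside.
- lighter: Bystander: pocket lighter lying flat, 24 x 80 x 12 mm; origin at the centre of its underside.
- collar_top (a point): Point on the axis at the collar's top (30 mm up), under the head's flange. Hidden there: two lips over the head's lugs, two openings. From locked, the head turns counter-clockwise (about +z) to a hard stop that lies anywhere from 59 to 91 degrees; there (and up to 4 degrees before) the lugs are free to lift. Back off at 0.2 to 0.4 N m (it rises steeply, so end in steps under 1 degree); friction: under 0.15 N m.
- head: The same head; origin at the centre of its foot, z up. In the mount a spring pushes it up with about 6 N against the lips; it springs up 4 mm when the lugs reach the openings. Sideways play 1.5 mm. Contact forces between head and mount, all added up, must stay under 42 N (about 10 N are always there).
Things that resemble listed ones, but are neither listed nor needed, are in the scene too. Of the things shaped like the head, the aluminium one is meant.

How it is judged:
On the way, in this order (a step that is already met when the one before it is completed fails the run):
1. the release button is fully in while the head still sits unturned in the mount (value of joint release above 0.006 m and angle between the x axis of head_grip and the x axis of mount, either way round below 0.2 rad and z of head_grip in the frame of mount below 0.072 m), for 0.1 s.
2. the head has been turned to its openings while still down in the mount (angle between the x axis of head_grip and the x axis of mount, either way round above 0.8 rad and z of head_grip in the frame of mount below 0.08 m and horizontal distance between head_grip and mount below 0.006 m), for 0.1 s.
3. the head is set down on the slate while still held (contact force between head and slate above 0.3 N and contact force between the fingers and head above 0.3 N and angle between head_grip's own z axis and vertical below 0.15 rad), for 0.05 s.
At the end, for the whole second after the job is handed in: The head stands upright (within 0.08 rad) with its foot flat on the slate (grip point 53 to 59 mm above the bench), its axis over the slate, at rest and let go (x of head_grip in the frame of slate between -0.07 and 0.07 m and y of head_grip in the frame of slate between -0.053 and 0.053 m and z of head_grip in the frame of slate between 0.053 and 0.059 m and angle between head_grip's own z axis and vertical below 0.08 rad and linear speed of head below 0.02 m/s and contact force between head and slate above 0.5 N); the robot touches nothing.
It fails at once if the head is forced against the mount (contact forces add up to more than 42 N) (contact force between head and mount above 42 N).
It fails at once if the fingers press on the mount or its button with more than 25 N (contact force between the fingers and mount above 25 N).
It fails at once if the head is tipped over (angle between head_grip's own z axis and vertical above 0.6 rad).
It fails at once if a bystander is moved more than 30 mm (distance of any of red_tin, solder_dish, lighter from where it was at the start of the episode above 0.03 m).
It also fails if it takes over 72 s, if anything falls off the work surface, if the arm or the gripper's body presses on something with over 40 N, if the wrist force passes 120 N, or if a joint passes its speed limit or range.

## Working session

There is one attempt and no reset: what is moved stays moved. The work goes in short steps, each a Python script; the robot and the scene stay as the last script left them, time stands still between calls to the robot, and variables do not carry over. Pictures are saved under pics/ and viewed, at most 10 in all, crops included, and the job is handed in when it is done.

```bash
mkdir -p pics; cat > h.py <<'E'
import numpy as np, cv2
from plant import *
def grab(n):
    c=get_calibration(n); p,d=get_image(n)
    np.savez(f'pics/{n}.npz',p=p,d=d,K=c['intrinsics'],T=c['world_from_camera'])
    return p,d,np.array(c['intrinsics']),np.array(c['world_from_camera'])
def cloud(d,K,T):
    v,u=np.mgrid[0:480,0:640]
    P=np.stack([(u-K[0,2])/K[0,0]*d,(v-K[1,2])/K[1,1]*d,d],-1)
    W=P@T[:3,:3].T+T[:3,3]; W[d==0]=np.nan
    return W
E
python3 - <<'E'
from h import *
for n in('scene','side'):
    p,d,K,T=grab(n); cv2.imwrite(f'pics/{n}0.png',p[:,:,::-1]); print(n,T.round(3),K.round(1))
print(observe())
E
```

```text
scene [[ 0.615 -0.398  0.681 -0.314]
 [-0.789 -0.313  0.529 -0.636]
 [ 0.003 -0.862 -0.506  0.675]
 [ 0.     0.     0.     1.   ]] [[580.8   0.  319.7]
 [  0.  580.8 236.4]
 [  0.    0.    1. ]]
side [[-0.98  -0.09   0.176  0.327]
 [-0.197  0.378 -0.905  1.053]
 [ 0.015 -0.922 -0.388  0.517]
 [ 0.     0.     0.     1.   ]] [[583.    0.  326.8]
 [  0.  583.  241.3]
 [  0.    0.    1. ]]
{'time_s': 0.1, 'q': array([-1.24308621e+00,  2.21216633e-01,  1.52751849e+00, -2.08590482e-05,
        1.39468231e+00, -1.26112254e-01]), 'joint_velocities': array([-0.00043569, -0.00162528, -0.00120326, -0.00121345,  0.00132488,
        0.00107384]), 'joint_torque': array([ 1.70454023e-03, -4.98241961e+01, -3.90547085e+01, -6.24332006e-05,
        5.67606548e-03, -2.83883014e-05]), 'eef_pos': array([ 0.2738062 , -0.56121514,  0.23025412]), 'tcp_rot': array([-3.13977978e+00, -2.09151333e-04,  4.53825856e-01]), 'ft_force': array([-0.86621238, -0.45956791,  0.13040809]), 'torque': array([0.05686114, 0.09942624, 0.02587048]), 'grasp_force': 0.0, 'opening': 0.08531256423297678}
```

View pics/scene0.png

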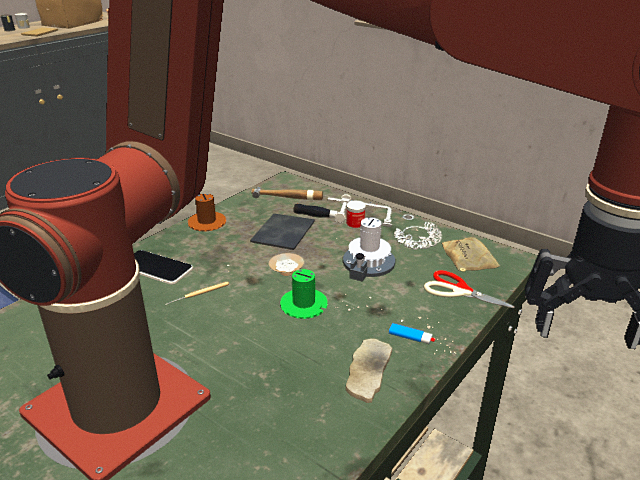

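View pics/side0.png

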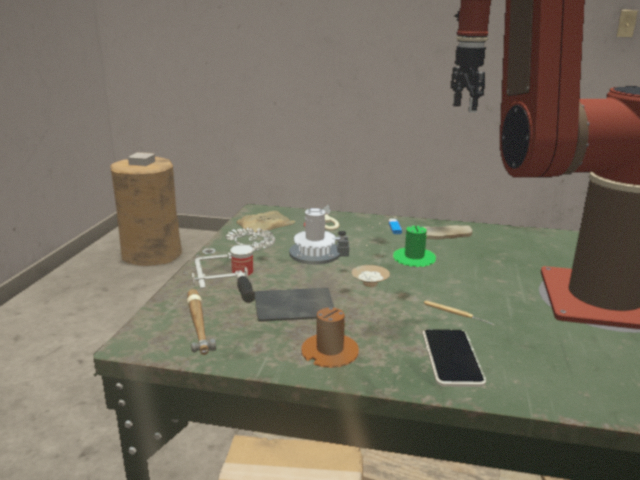

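The aluminium head sits in the mount at scene (370,240), with the button block at (358,265). The slate is at scene (283,231), the tin at (356,214), the dish at (286,263) and the lighter at (410,333). Next I'll measure the head and slate.

```bash
python3 - <<'E'
from h import *
for n,pts in(('scene',dict(headtop=(370,222),btn=(359,258),slate=(283,231),tin=(356,207),dish=(286,264),sc1=(272,214),sc2=(314,218),sc3=(294,248),sc4=(251,243))),('side',dict(headtop=(315,211),btn=(342,238),slate=(295,303),tin=(242,251),s1=(255,292),s2=(331,290),s3=(335,313),s4=(257,318)))):
    z=np.load(f'pics/{n}.npz'); W=cloud(z['d'],z['K'],z['T'])
    for k,(u,v) in pts.items(): print(n,k,np.nanmedian(W[v-1:v+2,u-1:u+2].reshape(-1,3),0).round(3))
    # grip cylinder points
    c=W[(222 if n=='scene' else 211),(370 if n=='scene' else 315)]
    m=(np.hypot(W[...,0]-c[0],W[...,1]-c[1])<.06)&(W[...,2]>.09)&(W[...,2]<.115)
    print(n,'top',np.nanmean(W[m],0), np.nanmin(W[m],0),np.nanmax(W[m],0),m.sum())
E
```

```text
scene headtop [ 0.572 -0.079  0.098]
scene btn [ 0.511 -0.096  0.049]
scene slate [0.555 0.144 0.004]
scene tin [0.684 0.033 0.05 ]
scene dish [0.441 0.039 0.015]
scene sc1 [0.606 0.227 0.   ]
scene sc2 [ 0.655  0.134 -0.001]
scene sc3 [0.517 0.08  0.001]
scene sc4 [ 0.476  0.173 -0.001]
scene top [ 0.568768   -0.08275182  0.09641025] [ 0.54903552 -0.10179289  0.09001596] [ 0.59458383 -0.06027709  0.09998537] 213
side headtop [ 0.575 -0.08   0.098]
side btn [ 0.517 -0.088  0.039]
side slate [0.559 0.155 0.005]
side tin [0.693 0.049 0.05 ]
side s1 [0.641 0.129 0.005]
side s2 [ 0.507  0.077 -0.001]
side s3 [0.459 0.3   0.079]
side s4 [0.61  0.217 0.004]
side top [ 0.57355489 -0.07132356  0.09608181] [ 0.5541955  -0.0975818   0.09014001] [ 0.59538595 -0.05229946  0.09971264] 165
```

```bash
python3 - <<'E'
from h import *
movep([0.53,-0.085,0.33],[np.pi,0,0.2])
o=observe();print(o['eef_pos'],o['tcp_rot'],o['q'].round(2),o['time_s'])
p,d,K,T=grab('wrist'); cv2.imwrite('pics/w1.png',p[:,:,::-1]); print(T.round(3),K.round(1))
E
```

```text
[ 0.52987554 -0.08576551  0.32969645] [3.14156045e+00 4.93351984e-04 1.98982844e-01] [-0.31 -0.04  1.62 -0.    1.56  1.06] 2.0833
[[ 0.197 -0.933 -0.3    0.606]
 [-0.98  -0.188 -0.061 -0.07 ]
 [ 0.001  0.306 -0.952  0.472]
 [ 0.     0.     0.     1.   ]] [[420.4   0.  314.4]
 [  0.  420.4 236.1]
 [  0.    0.    1. ]]
```

View pics/w1.png

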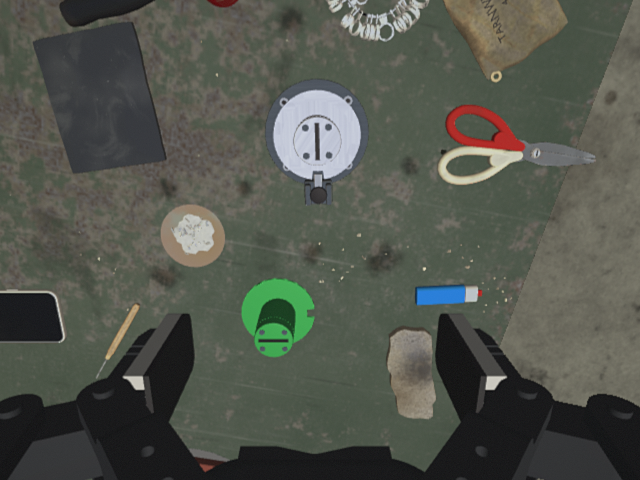

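The wrist picture shows the flange centred near (317,135), the grip top near (317,138) and the button cap at (318,195). The slate corners are (34,41), (133,23), (165,159) and (73,173). I'll get circle fits and ray-plane positions from an enlarged crop.

```bash
cat >> h.py <<'E'
def ray(u,v,z,K,T):
    r=T[:3,:3]@np.array([(u-K[0,2])/K[0,0],(v-K[1,2])/K[1,1],1]); return T[:3,3]+r*(z-T[2,3])/r[2]
E
python3 - <<'E'
from h import *
z=np.load('pics/wrist.npz');K,T,p,d=z['K'],z['T'],z['p'],z['d']
W=cloud(d,K,T)
for k,u,v,h in(('flange',317,135,.038),('griptop',317,138,.098),('btn',318,195,.052),('s1',34,41,.006),('s2',133,23,.006),('s3',165,159,.006),('s4',73,173,.006)):
    print(k,ray(u,v,h,K,T).round(4),W[v,u].round(4))
for lo,hi,R in((.088,.106,.03),(.033,.043,.055)):
    m=(np.hypot(W[...,0]-.572,W[...,1]+.079)<R)&(W[...,2]>lo)&(W[...,2]<hi)
    q=W[m][:,:2].astype(np.float32); print(cv2.minEnclosingCircle(q),q.mean(0),W[m][:,2].mean())
m=(np.hypot(W[...,0]-.513,W[...,1]+.093)<.014)&(W[...,2]>.045)&(W[...,2]<.065)
print('btn',W[m].mean(0),W[m].min(0),W[m].max(0),m.sum())
c=cv2.resize(p[70:215,245:390],None,fx=4,fy=4,interpolation=cv2.INTER_CUBIC);cv2.imwrite('pics/w1c.png',c[:,:,::-1])
E
```

```text
flange [ 0.5751 -0.0798  0.038 ] [ 0.5794 -0.0785  0.0971]
griptop [ 0.5769 -0.079   0.098 ] [ 0.5768 -0.079   0.0957]
btn [ 0.5181 -0.0923  0.052 ] [ 0.5181 -0.0923  0.0524]
s1 [0.6071 0.2186 0.006 ] [0.6071 0.2199 0.004 ]
s2 [0.6435 0.1216 0.006 ] [ 0.6441  0.1251 -0.0024]
s3 [0.5147 0.078  0.006 ] [0.5143 0.0786 0.0043]
s4 [0.4791 0.1766 0.006 ] [0.4795 0.1759 0.0074]
((0.5737682580947876, -0.07956119626760483), 0.021084096282720566) [ 0.5743415  -0.07945442] 0.0974118896416826
((0.5673666596412659, -0.08054416626691818), 0.05033455416560173) [ 0.5760579  -0.07910675] 0.03738453442500899
btn [ 0.51785792 -0.09250138  0.05116967] [ 0.5093154  -0.10104869  0.04539929] [ 0.52603257 -0.0840225   0.05331838] 236
```

View pics/w1c.png

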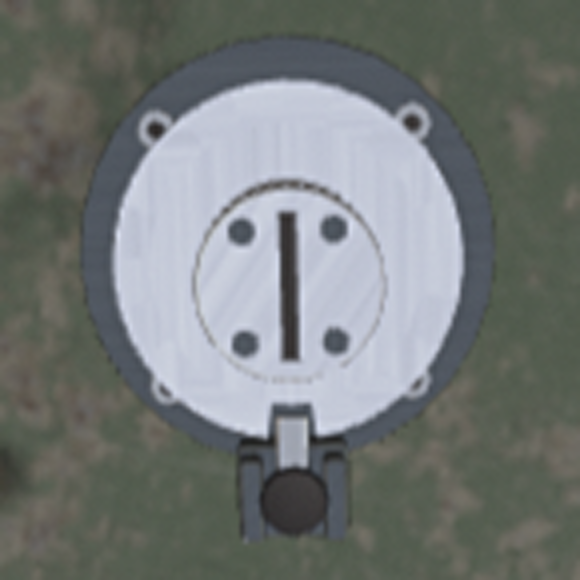

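Grip axis is at about (0.5745,-0.0795), the button at (0.518,-0.0926) and mount yaw is about 0.228. The slate centre is about (0.561,0.149). Pressing the button now.

```bash
python3 - <<'E'
from h import *
gripper_to(0.0,20)
b=[0.518,-0.0926]
movep(b+[.10],[np.pi,0,.228])
move_l(b+[.058],feed=.06)
hold(.2);o=observe();f0=o['ft_force'];print(o['eef_pos'],f0)
r=move_l(b+[.041],feed=.01,max_force=8)
o=observe();print(r,o['eef_pos'],o['ft_force']-f0,o['time_s'],o['opening'])
p,d,K,T=grab('wrist'); cv2.imwrite('pics/w2.png',p[:,:,::-1])
E
```

```text
[ 0.51835681 -0.0927124   0.05847054] [-0.69949141  0.20812036 -0.51936362]
True [ 0.51800561 -0.09261439  0.04400171] [-0.77596601  1.12989777  5.32806609] 6.15 -0.0003703701514923411
```

Button is fully in (z = 0.0440). Next, centre on the grip by feel in two directions, then grasp.

```bash
cat >> h.py <<'E'
def touch(c,z,yaw,o0=.050,o1=.041,step=.001,lim=1.5):
    """close stepwise at 20 N, shifting along the closing line away from a one-sided touch"""
    c=np.array(c,float); y=np.array([np.sin(yaw),-np.cos(yaw)])
    hold(.15); f0=np.mean([observe()['ft_force'] for _ in range(3)],0)
    o=o0
    while o>=o1-1e-9:
        gripper_to(o,20)
        for _ in range(5):
            s=observe(); f=(s['ft_force']-f0)[:2]@y
            if abs(f)<lim: break
            c=c+y*np.sign(f)*.0004; move_l([*c,z],feed=.02)
        print(f"cmd {o:.4f} open {s['opening']:.4f} f {f:.1f} gf {s['grasp_force']:.1f} c {c.round(4)} t {s['time_s']:.1f}")
        if s['grasp_force']>5 and abs(f)<lim and s['opening']>o+.0005: break
        o-=step
    return c,f0
E
python3 - <<'E'
from h import *
move_l([.518,-.0926,.135],feed=.15)
gripper_to(.062,20)
c=[.5745,-.0795];yaw=-.55+np.pi/2
movep([*c,.135],[np.pi,0,yaw])
print(move_l([*c,.056],feed=.06,max_force=8),observe()['eef_pos'],observe()['time_s'])
c,f0=touch(c,.056,yaw)
print(c,observe()['ft_force']-f0)
E
```

```text
False [ 0.5749299  -0.07962201  0.05654589] 9.775
cmd 0.0500 open 0.0505 f -0.1 gf 0.0 c [ 0.5745 -0.0795] t 10.2
cmd 0.0490 open 0.0491 f 1.0 gf 0.0 c [ 0.5745 -0.0795] t 10.4
cmd 0.0480 open 0.0481 f -0.1 gf 0.0 c [ 0.5745 -0.0795] t 10.6
cmd 0.0470 open 0.0472 f -0.1 gf 0.0 c [ 0.5745 -0.0795] t 10.8
cmd 0.0460 open 0.0461 f -1.0 gf 0.0 c [ 0.5745 -0.0795] t 11.1
cmd 0.0450 open 0.0450 f -0.4 gf 0.0 c [ 0.5745 -0.0795] t 11.3
cmd 0.0440 open 0.0438 f -0.4 gf 0.0 c [ 0.5745 -0.0795] t 11.5
cmd 0.0430 open 0.0430 f -0.8 gf 0.0 c [ 0.5745 -0.0795] t 11.7
cmd 0.0420 open 0.0423 f -1.3 gf 0.4 c [ 0.5742 -0.0793] t 12.2
cmd 0.0410 open 0.0416 f 0.7 gf 20.3 c [ 0.5738 -0.0791] t 12.7
[ 0.57381798 -0.07908185] [ 0.60051882 -0.37574473  0.97442331]
```

```bash
python3 - <<'E'
from h import *
gripper_to(.055)
c=[.574,-.0792];yaw=-.55
movep([*c,.056],[np.pi,0,yaw])
c,f0=touch(c,.056,yaw,o0=.045)
o=observe();print(c,o['ft_force']-f0,o['torque'],o['q'].round(2))
np.save('f0.npy',f0);np.save('c.npy',c)
E
```

```text
cmd 0.0450 open 0.0451 f -0.3 gf 0.0 c [ 0.574  -0.0792] t 14.8
cmd 0.0440 open 0.0438 f -0.8 gf 0.0 c [ 0.574  -0.0792] t 15.0
cmd 0.0430 open 0.0428 f -0.7 gf 0.0 c [ 0.574  -0.0792] t 15.2
cmd 0.0420 open 0.0418 f -0.9 gf 0.1 c [ 0.5742 -0.0789] t 15.7
cmd 0.0410 open 0.0417 f -1.1 gf 20.2 c [ 0.5742 -0.0789] t 15.9
[ 0.57420907 -0.07885899] [0.71592674 0.90099157 2.56948951] [0.01124057 0.01537411 0.0161754 ] [-0.27  0.3   1.78 -0.    1.06  1.85]
```

```bash
cat >> h.py <<'E'
def avg(n=2):
    r=[]
    for _ in range(n):
        hold(.02); s=observe(); r.append(np.r_[s['ft_force'],s['torque']])
    return np.mean(r,0),s
E
python3 - <<'E'
from h import *
c=np.load('c.npy'); gripper_to(.038,45); hold(.1)
F0,s=avg(4); np.save('F0.npy',F0); print(F0.round(2),s['grasp_force'],s['opening'])
y0=-.55; a=0
while a<54:
    a+=4.5; movep([*c,.056],[np.pi,0,y0+np.radians(a)])
    F,s=avg(); d=F-F0; l=d[:2]
    print(a,d.round(2),np.degrees(s['tcp_rot'][2]-y0).round(1),s['eef_pos'].round(4),round(s['time_s'],2))
    if np.hypot(*l)>2.5: c=c+.0001*l
    if abs(d[5])>.3 or np.hypot(*l)>12: print('STOP');break
np.save('c.npy',c);np.save('a.npy',a)
E
```

```text
[-0.76  0.15  3.13 -0.03  0.2  -0.  ] 45.08523344993591 0.041194211517060104
4.5 [ 0.11 -0.57  0.46  0.03 -0.12  0.04] 4.4 [ 0.5744 -0.079   0.0562] 16.53
9.0 [ 0.69 -0.28  0.03  0.04 -0.22  0.02] 8.8 [ 0.5744 -0.0789  0.0562] 16.82
13.5 [ 0.68  0.05 -0.39  0.03 -0.27  0.03] 13.3 [ 0.5744 -0.0789  0.0561] 17.1
18.0 [ 1.32  0.06  0.74  0.01 -0.22  0.03] 17.8 [ 0.5743 -0.0789  0.0561] 17.38
22.5 [ 1.55 -0.23 -0.04  0.01 -0.26  0.04] 22.3 [ 0.5742 -0.0789  0.056 ] 17.67
27.0 [ 1.18 -0.    0.17  0.06 -0.27  0.05] 26.8 [ 0.5742 -0.0789  0.056 ] 17.95
31.5 [ 0.6  -0.35  0.17 -0.   -0.2   0.  ] 31.3 [ 0.5742 -0.0789  0.056 ] 18.23
36.0 [ 1.27 -0.38  0.65  0.04 -0.14 -0.01] 35.8 [ 0.5742 -0.0788  0.056 ] 18.52
40.5 [ 0.85 -0.3   0.99 -0.   -0.18  0.03] 40.3 [ 0.5742 -0.0789  0.056 ] 18.8
45.0 [ 1.08 -0.05  1.    0.06 -0.13  0.  ] 44.8 [ 0.5742 -0.0788  0.056 ] 19.08
49.5 [ 1.48 -0.3   0.3   0.03 -0.19 -0.  ] 49.3 [ 0.5742 -0.0788  0.056 ] 19.37
54.0 [ 0.63  0.06  0.4   0.03 -0.17  0.05] 53.8 [ 0.5742 -0.0789  0.056 ] 19.65
```

```bash
python3 - <<'E'
from h import *
c=np.load('c.npy');F0=np.load('F0.npy');a=float(np.load('a.npy'));y0=-.55
while a<94:
    a+=.8; movep([*c,.056],[np.pi,0,y0+np.radians(a)])
    F,s=avg(); d=F-F0; l=d[:2]
    if int(a/.8)%4==0 or abs(d[5])>.12 or abs(d[2])>3: print(round(a,1),d.round(2),np.degrees(s['tcp_rot'][2]-y0).round(1),round(s['time_s'],2))
    if np.hypot(*l)>2.5: c=c+.0001*l
    if abs(d[5])>.19 or np.hypot(*l)>12: print('STOP');break
np.save('c.npy',c);np.save('a.npy',a)
p,d,K,T=grab('side'); p2=grab('scene')[0]
A=cv2.resize(p[190:270,270:370],None,fx=4,fy=4,interpolation=cv2.INTER_CUBIC)
B=cv2.resize(p2[200:280,320:420],None,fx=4,fy=4,interpolation=cv2.INTER_CUBIC)
cv2.imwrite('pics/t1.png',np.hstack([A,B])[:,:,::-1])
E
```

```text
54.8 [ 1.11 -0.11  0.21 -0.02 -0.2   0.03] 54.7 19.93
58.0 [ 0.46  0.14  0.95  0.03 -0.23  0.03] 58.0 21.07
61.2 [ 0.92 -0.17  0.16 -0.01 -0.22 -0.  ] 61.2 22.2
64.4 [ 1.26  0.43 -0.4   0.06 -0.16  0.  ] 64.4 23.33
67.6 [ 0.65 -0.29  0.19  0.07 -0.21  0.04] 67.6 24.47
70.8 [ 0.54  0.15  0.76  0.04 -0.21  0.04] 70.8 25.6
74.0 [ 1.01  0.04  0.81  0.06 -0.2   0.02] 74.0 26.73
77.2 [ 0.74 -0.42  0.63  0.02 -0.17  0.03] 77.2 27.87
80.4 [ 1.27 -0.76  0.56 -0.16 -0.32 -0.45] 80.4 29.0
STOP
```

View pics/t1.png

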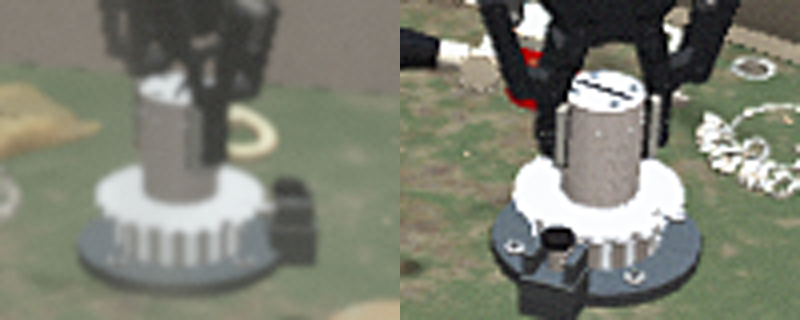

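The stop shows at about 80.4° (−0.45 N m), and the slot on the head's top has turned with the gripper. Back off 1.2° and lift gently with a force guard.

```bash
python3 - <<'E'
from h import *
c=np.load('c.npy');F0=np.load('F0.npy');a=float(np.load('a.npy'))-1.2;y0=-.55
movep([*c,.056],[np.pi,0,y0+np.radians(a)])
F,s=avg(4);print((F-F0).round(2))
for z in(.058,.060,.063,.068):
    r=move_l([*c,z],feed=.015,max_force=10); F,s=avg();print(z,r,(F-F0).round(2),s['eef_pos'].round(4),s['opening'],s['time_s'])
    if r: break
np.save('a.npy',a)
E
```

```text
[ 0.8  -1.29  0.37 -0.19 -0.25 -0.02]
0.058 False [ 1.37 -1.64 -0.37 -0.26 -0.3   0.  ] [ 0.5743 -0.0789  0.0581] 0.040849670610671206 29.7333
0.06 False [ 1.65 -1.49 -0.5  -0.21 -0.37 -0.03] [ 0.5742 -0.0788  0.06  ] 0.041037094907028025 30.05
0.063 False [ 0.92  0.34 -5.11  0.05 -0.16  0.  ] [ 0.5734 -0.0784  0.0622] 0.04047063097059771 30.4333
0.068 False [ 1.07  0.45 -5.79  0.05 -0.19 -0.01] [ 0.5743 -0.0789  0.0681] 0.04085364148458551 30.95
```

```bash
python3 - <<'E'
from h import *
c=np.load('c.npy');a=float(np.load('a.npy'));y0=-.55; yaw=y0+np.radians(a)
move_l([*c,.15],feed=.1)
p,d,K,T=grab('side');cv2.imwrite('pics/l.png',cv2.resize(p[150:330,200:400],None,fx=3,fy=3)[:,:,::-1])
t=[.561,.1487]
move_l([*t,.15],feed=.15); move_l([*t,.058],feed=.08); hold(.3)
F0,s=avg(4);print(F0.round(2),s['time_s'])
r=move_l([*t,.036],feed=.01,max_force=4); F,s=avg(3);print(r,(F-F0).round(2),s['eef_pos'],s['time_s'])
p,d,K,T=grab('side');cv2.imwrite('pics/p.png',cv2.resize(p[200:360,200:400],None,fx=4,fy=3)[:,:,::-1])
E
```

```text
[-0.01 -0.32 -2.8   0.01 -0.03 -0.  ] 35.3
True [-0.41  0.12  8.96 -0.07  0.08 -0.01] [0.56096608 0.14868418 0.04415876] 36.7
```

View pics/p.png

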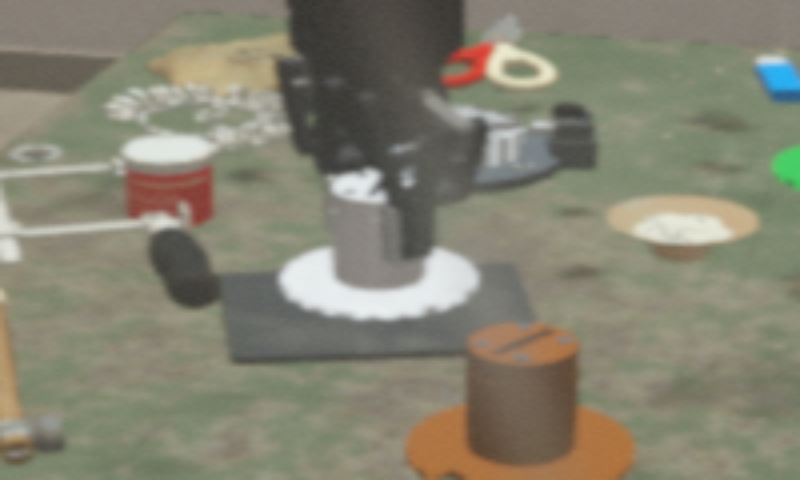

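The head stands upright on the slate, still held, at about crop (378,280). TCP z = 0.0442 is the expected height. Release, retreat and check.

```bash
python3 - <<'E'
from h import *
hold(.2)
gripper_to(.075); hold(.3)
t=[.561,.1487]
move_l([*t,.2],feed=.1); hold(.3)
p,d,K,T=grab('side');W=cloud(d,K,T)
cv2.imwrite('pics/q.png',cv2.resize(p[200:360,200:400],None,fx=4,fy=3)[:,:,::-1])
m=(np.hypot(W[...,0]-.561,W[...,1]-.1487)<.03)&(W[...,2]>.075)&(W[...,2]<.12)
print(W[m].mean(0),W[m].max(0),observe()['time_s'],observe()['ft_force'])
E
```

```text
[0.55998228 0.15611318 0.0832237 ] [0.58150049 0.17169047 0.08752864] 39.75 [-1.13639624  0.26978806 -0.96169684]
```

View pics/q.png

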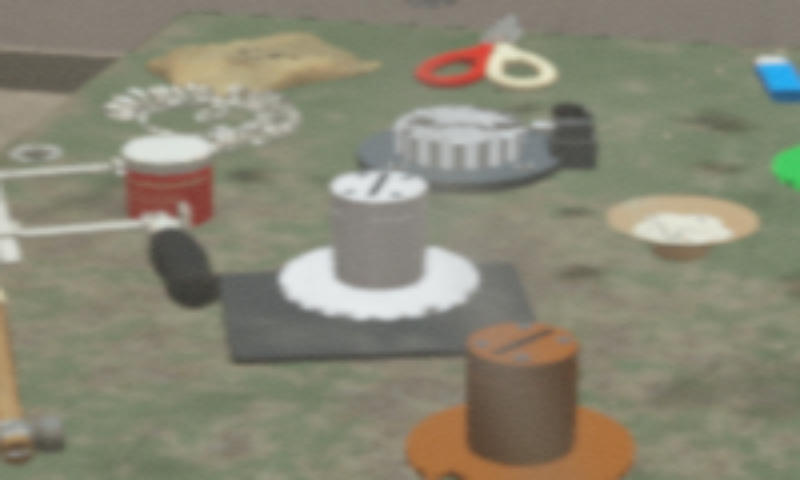

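The head stands free and upright on the slate, with its top at 0.086 m (grip point about 0.056 m). The bystanders are untouched. Handing in.

```bash
python3 -c "
from plant import *
print(job_done())"
```

```text
the job is handed in; nothing more can be done
None
```

The job is handed in, with no verdict shown: the button is fully in, the head was turned about 80° to its stop and lifted out, and it now stands upright on the slate, let go, with the tin, dish and lighter not touched.

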